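# Close the clip-top tea jar airtight

## Task

The tea is made but the clip-top jar was left open. Push its lid over with a fingertip until it lies shut on the jar, then press the steel lever clip on the lid down past its dead centre, so that it snaps over and stands flat against the front of the jar like the clip of the shut jar beside it. Do not lift or tip the jar or push it out of its place, and leave the other things standing where they are.

Things in the scene. Friction and masses are not known exactly. Their poses are not given: they have to be found in the camera images.
- jar: The open jar, the one to close: round ribbed stoneware canister, 111 mm in diameter, 117 mm high to the rim, about 1.2 kg, standing loose. Origin at the centre of its underside, z up; its front (clip side) faces its own -x, the lid's hinge is at its own +x. With the lid shut its top is 133 mm high. A steel catch under the front rim (22 mm wide, z 98 to 103 mm, 7 mm proud) takes the clip's claw.
- jar_lid_hinge (a point): Middle of the lid's hinge axis, fixed to the jar: in the jar's frame at x = +61 mm, y = 0, z = 121 mm; the axis is parallel to the jar's y. At lid angle a, the lid's middle line at distance d from the axis (wooden disc: d = 6 to 117 mm) lies at x = 61 mm - d cos a, z = 121 mm + d sin a; the outer (top) face lies 12 mm beyond that line, on the outer side.
- jar_lid (a joint): Lid angle, rad: 0 = shut on the rim, positive = opened, 1.57 = upright over the rear rim, at most 2.0. The lid is a wooden disc of radius 55.5 mm, 15 mm thick. Its stiff hinge keeps it standing where it is above about 1.1 rad; pushed below about 0.9 (with under 2 N) it falls shut slowly by its own weight.
- jar_lid_mid (a point): Centre of the outer (top) face of the lid, 61 mm from the hinge axis; its frame is the lid's: z is the outward normal of that face, -x points from the hinge to the clip.
- jar_clip (a joint): Angle of the lever clip, rad: 0 = released (lid shut: slanting forward and up, 40 degrees above level), positive = swung down. A spring holds it at 0 and resists with about 5 N at its end up to the dead centre at 0.8 (6 degrees below level); past that it snaps by itself to 2.2, flat on the jar's front, claw under the catch. Leave it released until the lid is shut.
- jar_clip_pivot (a point): Middle of the clip's pivot axis on the front edge of the lid, 126 mm from the lid's hinge; with the lid shut in the jar's frame at x = -65 mm, y = 0, z = 125 mm, axis along the jar's y. The clip is a steel tongue 27 mm wide reaching 45 mm from here. While the lid stands open the released clip slants back: its end is 161 mm from the lid's hinge axis and stands 25 mm out from the outer face, so push beside it.
- jar_clip_end (a point): Rolled end of the lever clip, in the middle of its width, on the upper side, 42 mm from the clip's pivot.
- jar_shut: A slightly larger jar of the same kind, 114 mm in diameter and 145 mm high with its lid, already shut and clipped: to be left alone. Origin at the centre of its underside, front at its own -x.
- mug: Mug with one handle, 78 x 116 x 101 mm high, left alone. Origin at the centre of its underside.
- teaspoon: Steel teaspoon, 130 x 26 x 11 mm, lying flat, left alone. Origin under its middle, its length along its own x.
- tea_box: Cardboard tea packet, 68 x 136 x 69 mm high, left alone. Origin at the centre of its underside.

How it is judged:
By the outcome, as a careful person would: the job done as asked, in the order asked, and still so for the second after the job is handed in, with the robot touching nothing.
It also fails if it takes over 42 s, if anything falls off the work surface, if the arm or the gripper's body presses on something with over 40 N, if the wrist force passes 120 N, or if a joint passes its speed limit or range.

## Robot

A 6-joint arm with a two-finger parallel gripper is mounted at the origin on a cart in front of the work surface, level with it; the furniture and walls round the work are solid. World frame = base frame: x ahead of the robot, y to its left, z up, the work surface at z = 0. Lengths are in m, angles in rad, forces in N, time in s.
With the tool pointing down it reaches from about 0.3 to 0.775 m from the base axis. Payload 14.6 kg.
Tool frame: the origin (TCP) lies midway between the tips of the shut fingers; the grasp point (between the pads) lies 19 mm behind it (robot.grasp_offset is the distance from the TCP to the grasp point, in m); z points along the fingers, y is the direction in which the jaws open and shut (so a half turn about z gives the same grasp; the last joint's range is limited). The gripper opens to 94 mm and grips with 3 to 60 N. Pads are 16 mm wide; open, the fingers measure 119 mm over their backs; the gripper's body (75 mm by 177 mm) begins 78 mm behind the grasp point.
Start: joints at [1.123, 0.3, 1.521, -0, 1.321, -0.067], TCP at [0.204, 0.511, 0.205] pointing down, gripper open.
Joint ranges: [-3.03, 3.03], [-0.79, 2.21], [0.23, 2.52], [-1.04, 4.18], [0, 3.07], [-2.55, 2.55]. Speed limits (rad/s): [2.22, 2.22, 2.57, 3.14, 3.14, 3.14].

## Interface

Orientations are given as [roll, pitch, yaw] about the fixed x, y, z axes, in that order (R = Rz(yaw) Ry(pitch) Rx(roll)).
In Python, from cell import robot gives the robot as it stands.
- The arm moves only by the tool apply_moves, never from a script. Its arguments are lists of equal length, an entry for each row: "translation": the shift along the tool's x, y, z scaled (see below), a list of three; "twist": the turn, a rotation vector about the tool's x, y, z scaled (see below), a list of three; "claw": the gripper's target within -1 to 1 (shut at 1, half-way at 0, fully open at -1). In form: {"translation": [[x, y, z], ...], "twist": [[ax, ay, az], ...], "claw": [claw, ...]}. A call has exactly 5 rows; each row shifts and turns the commanded pose from where the row before left it, along the tool's axes as they then stand; what a row does not reach is not made up. The controller multiplies each number of a shift by 50 mm and each number of a turn by 5 degrees. A row lasts 1/8 s, in which the tool goes at most 62.5 mm and 10.7 degrees, less where a joint would pass 70% of its speed; a pose out of reach is approached as far as the arm can. A call with a number of a shift or a turn outside -1 to 1 is refused whole. A call with a gripper value outside its range is refused whole. The fingers move at their own pace and stop on an object; "grip_force" is the grip in N (left out, the last holds). Time passes only in rows, so rows that do not move let the fingers close, or fill a call up. It gives the time, the measured TCP pose, the force and the opening at its end, in the units of the state.
- robot.observe(): the state, without advancing time (a new reading comes with each control period).
- robot.grab_frame(name): name is "side" or "top" or "wrist"; returns the picture (400x640x3 uint8, red, green, blue); there is no depth.
- robot.calibration(name): a dict with "K" (3x3 intrinsics, pixels), "extrinsics" (4x4, takes a point from camera to world coordinates). Camera axes: x right, y down, z forward; pixel columns grow to the right and rows downward; lengths in m; the calibration is good to about 2 mm. A picture is of the moment at which its call begins: read the wrist's pose just before it. calibration takes no time and is no camera call; for the wrist camera it gives the pose at the moment of the call.
- robot.finish_job(): hands the job in, once; it reports no verdict.
The state is a dict: "time_s": time; "q": joint angles; "qvel": joint speeds; "joint_torque": joint torques, N m; "position": TCP position; "eef_rot": TCP orientation; "force": force on the tool from outside, world axes, zero at the start; "moment": the same for the moment, N m; "width": finger opening in m.
Only numpy, scipy, OpenCV 4.12 (cv2) and the standard library are available. Lean on these libraries where they do the work, as an engineer would, in place of code of your own. Each camera call takes 0.05 s, during which the arm holds its last target. There are 200 camera calls.

## Working session

There is one attempt and no reset: what is moved stays moved. The work goes in short steps, Python scripts to look and compute and a tool call to move; the robot and the scene stay as the last step left them, time stands still between calls to the robot, and variables do not carry over. Pictures are saved under pics/ and viewed, about 8 in all and at most 12, crops included, and the job is handed in when it is done.

Besides the shell and the picture viewer there is one more tool, called after "Call:" in YAML: its name, and indented under it one key for each argument. apply_moves: Moves the arm, as the interface text tells. Shifts and turns lie within -1 to 1; 1 stands for 50 mm of shift or 5 degrees of turn. Its arguments: {"type":"object","properties":{"translation":{"type":"array"},"twist":{"type":"array"},"claw":{"type":"array"},"grip_force":{"type":"number"}},"required":["translation","twist","claw"]}

```bash
mkdir -p pics; python3 - <<'E'
from cell import robot
import cv2,numpy as np
np.set_printoptions(precision=4,suppress=True)
s=robot.observe(); print(s['position'],s['eef_rot'],s['time_s'],s['width'])
for n in ('side','top'):
    im=robot.grab_frame(n); cv2.imwrite(f'pics/{n}0.png',im[:,:,::-1])
    c=robot.calibration(n); print(n,c['K'],c['extrinsics'])
E
```

```text
[0.2043 0.5103 0.2049] [-3.1404 -0.0001  2.7607] 0.0 0.09388016548717362
side [[507.0271   0.     319.7923]
 [  0.     507.0271 206.3844]
 [  0.       0.       1.    ]] [[-0.9228 -0.2387  0.3026  0.2155]
 [-0.3854  0.5655 -0.7292  0.4807]
 [ 0.0029 -0.7895 -0.6138  0.7301]
 [ 0.      0.      0.      1.    ]]
top [[505.6066   0.     310.8073]
 [  0.     505.6066 199.5696]
 [  0.       0.       1.    ]] [[-0.0037 -0.9853  0.1707  0.3189]
 [-1.      0.0039  0.0007 -0.2302]
 [-0.0013 -0.1707 -0.9853  1.2143]
 [ 0.      0.      0.      1.    ]]
```

View pics/side0.png

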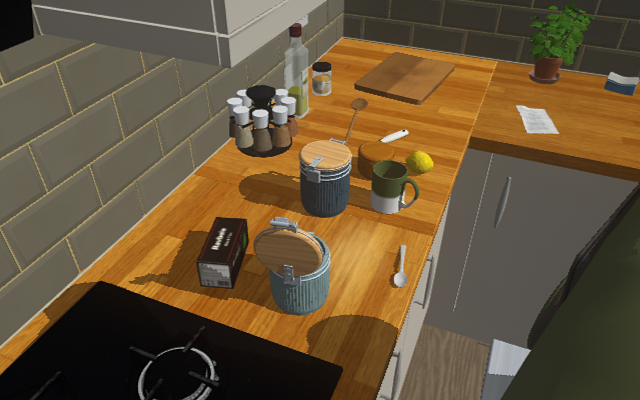

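View pics/top0.png

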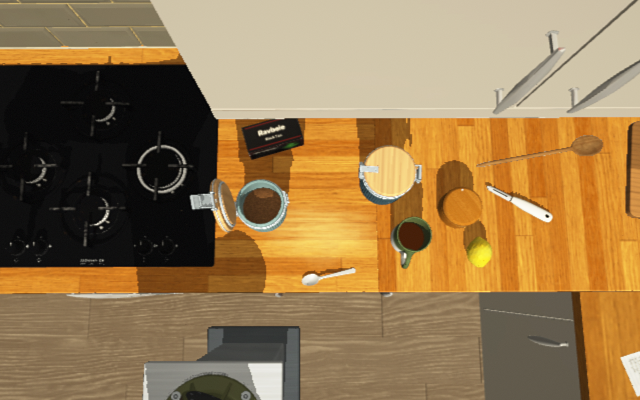

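The side view shows the open jar around (300,275), with its lid tilted back and the clip at (283,225). In the top view the jar is at (262,205), its hinge to the left (+y) and its catch to the right (-y). I'll enlarge both.

```bash
python3 - <<'E'
import cv2,numpy as np
a=cv2.imread('pics/top0.png')[165:245,180:310]; b=cv2.imread('pics/side0.png')[205:320,240:345]
cv2.imwrite('pics/c1.png',cv2.resize(a,None,fx=6,fy=6,interpolation=cv2.INTER_CUBIC))
cv2.imwrite('pics/c2.png',cv2.resize(b,None,fx=5,fy=5,interpolation=cv2.INTER_CUBIC))
E
```

```text
(no output)
```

View pics/c1.png

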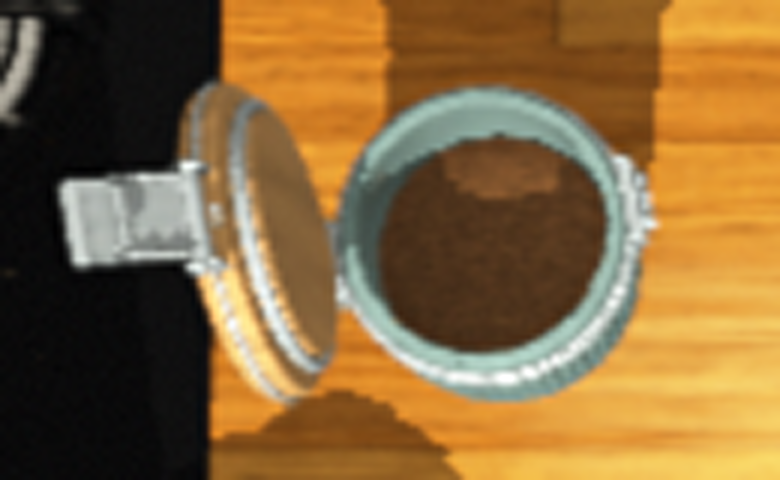

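View pics/c2.png

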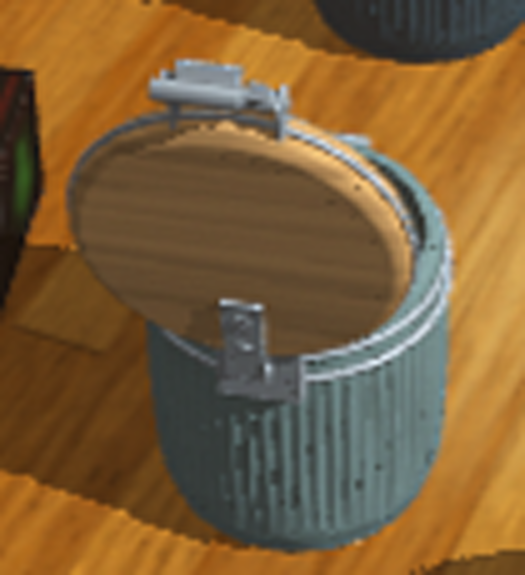

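The top crop shows the rim centred near (484,237), the catch at (645,205), the hinge at (342,265), the pivot at (200,220) and the clip end at (68,225). In the side crop the hinge is at (260,378) and the clip at (215,95).

```bash
cat > h.py <<'E'
from cell import robot
import numpy as np
from scipy.optimize import least_squares
np.set_printoptions(precision=4,suppress=True)
def proj(c,P):
    E=np.linalg.inv(c['extrinsics']); p=c['K']@(E[:3,:3]@P+E[:3,3]); return p[:2]/p[2]
def lidpt(a,d,n): # n outwards from mid line
    return np.array([.061-d*np.cos(a)+n*np.sin(a),0,.121+d*np.sin(a)+n*np.cos(a)])
def W(p,j): 
    c,s=np.cos(p[2]),np.sin(p[2]); return np.array([p[0]+c*j[0]-s*j[1],p[1]+s*j[0]+c*j[1],j[2]])
E
python3 - <<'E'
from h import *
T,S=robot.calibration('top'),robot.calibration('side')
t=lambda u,v:np.array([180+(u+.5)/6-.5,165+(v+.5)/6-.5])
s=lambda u,v:np.array([240+(u+.5)/5-.5,205+(v+.5)/5-.5])
A=np.array
obs=[('rim',T,t(484,237),lambda a:A([0,0,.117]),1),('catch',T,t(645,205),lambda a:A([-.062,0,.1]),1),('hinge',T,t(342,265),lambda a:A([.061,0,.121]),1),
('pivot',T,t(200,220),lambda a:lidpt(a,.126,.004),1),('end',T,t(68,225),lambda a:lidpt(a,.161,.037),1),
('hingeS',S,s(260,378),lambda a:A([.061,0,.121]),.5),('bottomS',S,s(290,548),None,.3),('pivS',S,s(215,110),lambda a:lidpt(a,.126,.004),.2),('endS',S,s(208,75),lambda a:lidpt(a,.161,.037),.2)]
def res(p):
    r=[]
    for n,c,px,f,w in obs:
        if f is None: continue
        r+=list(w*(proj(c,W(p,f(p[3])))-px))
    return r
o=least_squares(res,[.4,-.15,1.57,1.6],loss='soft_l1'); p=o.x; print(p,o.cost)
for n,c,px,f,w in obs:
    if f: print(n,proj(c,W(p,f(p[3])))-px,W(p,f(p[3])))
E
```

```text
[ 0.5008 -0.1175  1.7768  1.6861] 7.609640408764106
rim [-0.3087 -0.6312] [ 0.5008 -0.1175  0.117 ]
catch [0.8227 0.2442] [ 0.5135 -0.1782  0.1   ]
hinge [-4.1908  0.136 ] [ 0.4883 -0.0578  0.121 ]
pivot [ 0.2419 -0.1964] [ 0.4846 -0.0397  0.2457]
end [-0.1839  0.2267] [ 0.477  -0.0037  0.2767]
hingeS [ 0.6851 -7.3962] [ 0.4883 -0.0578  0.121 ]
pivS [ 4.3072 -4.2328] [ 0.4846 -0.0397  0.2457]
endS [-1.3776  2.2084] [ 0.477  -0.0037  0.2767]
```

```bash
cat >> h.py <<'E'
from scipy.spatial.transform import Rotation as R
J=np.array([.5008,-.1175,1.7768,1.69])
def plan(jx,jy,z,yaw=None):
    s=robot.observe(); r=R.from_euler('xyz',s['eef_rot']); t=W(J,[jx,jy,z])
    d=t-np.array(s['position'])
    print('t',s['time_s'],'pos',np.array(s['position']),'rpy',np.array(s['eef_rot']),'F',np.array(s['force']),'tgt',t)
    print(' shift units now-frame',r.inv().apply(d)/.05)
    if yaw is not None:
        r2=R.from_euler('xyz',[np.pi,0,yaw]); print(' shift in target frame',r2.inv().apply(d)/.05,'turn units',np.degrees((r.inv()*r2).as_rotvec())/5)
E
python3 - <<'E'
from h import *
import cv2
T,S=robot.calibration('top'),robot.calibration('side')
P=[c['K']@np.linalg.inv(c['extrinsics'])[:3] for c in (T,S)]
for a,b in (((218,115),(228,65)),((218,115),(220,37))):
    x=cv2.triangulatePoints(P[0],P[1],np.array(a,float),np.array(b,float)); X=(x[:3]/x[3]).ravel(); print(X,proj(T,X),proj(S,X))
plan(.125,.035,.32,3.3477); plan(.125,.035,.212,3.3477); plan(.125,.035,.32,1.777)
E
```

```text
[ 0.5857 -0.0846  0.4573] [217.8217 114.5803] [228.4944  65.15  ]
[ 0.5833 -0.0867  0.4926] [214.8646 108.1488] [227.9878  39.2398]
t 0.1 pos [0.2043 0.5104 0.2049] rpy [-3.1405 -0.0001  2.7608] F [-0.3046  0.754   0.4819] tgt [ 0.441  -0.0023  0.32  ]
 shift units now-frame [-8.205  -7.7626 -2.2938]
 shift in target frame [ -2.5347 -11.0055  -2.3012] turn units [-0.0113 -0.0045 -6.7254]
t 0.1 pos [0.2043 0.5104 0.2049] rpy [-3.1405 -0.0001  2.7608] F [-0.3046  0.754   0.4819] tgt [ 0.441  -0.0023  0.212 ]
 shift units now-frame [-8.2052 -7.7604 -0.1338]
 shift in target frame [ -2.5347 -11.0055  -0.1412] turn units [-0.0113 -0.0045 -6.7254]
t 0.1 pos [0.2043 0.5104 0.2049] rpy [-3.1405 -0.0001  2.7608] F [-0.3046  0.754   0.4819] tgt [ 0.441  -0.0023  0.32  ]
 shift units now-frame [-8.205  -7.7626 -2.2938]
 shift in target frame [-11.0058   2.5337  -2.3012] turn units [-0.0115  0.005  11.2735]
```

Call:
apply_moves:
  translation:
    - [-0.4, -0.9, -0.5]
    - [-0.4, -0.9, -0.5]
    - [-0.4, -0.9, -0.5]
    - [-0.4, -0.9, -0.5]
    - [-0.4, -0.9, -0.3]
  twist:
    - [0, 0, -1]
    - [0, 0, -1]
    - [0, 0, -1]
    - [0, 0, -1]
    - [0, 0, -1]
  claw: [1, 1, 1, 1, 1]

```text
time_s: 0.72
position: [0.2559, 0.2703, 0.3215]
eef_rot: [3.141, 0.001, -3.082]
force: [-0.1, -0.1, -0.9]
width: 0.0471
```

```bash
python3 -c "
from h import *
plan(.13,.038,.25,3.3477)"
```

```text
t 0.725 pos [0.2559 0.2703 0.3215] rpy [ 3.1409  0.0011 -3.0825] F [-0.0919 -0.0751 -0.888 ] tgt [0.437 0.002 0.25 ]
 shift units now-frame [-3.2978 -5.5717  1.4292]
 shift in target frame [-2.4479 -5.9939  1.4296] turn units [ 0.0072  0.0128 -1.6844]
```

Call:
apply_moves:
  translation:
    - [-0.6, -0.9, 0]
    - [-0.5, -1, 0]
    - [-0.5, -1, 0]
    - [-0.5, -1, 0]
    - [-0.4, -1, 0]
  twist:
    - [0, 0, -0.85]
    - [0, 0, -0.83]
    - [0, 0, 0]
    - [0, 0, 0]
    - [0, 0, 0]
  claw: [1, 1, 1, 1, 1]

```text
time_s: 1.35
position: [0.419, 0.0474, 0.3203]
eef_rot: [3.141, -0.0, -2.94]
force: [0.6, 0.8, -0.3]
width: 0.0006
```

Call:
apply_moves:
  translation:
    - [0, -0.6, 0.3]
    - [0, -0.4, 0.5]
    - [0, 0, 0.5]
    - [0, 0, 0]
    - [0, 0, 0]
  twist:
    - [0, 0, 0]
    - [0, 0, 0]
    - [0, 0, 0]
    - [0, 0, 0]
    - [0, 0, 0]
  claw: [1, 1, 1, 1, 1]

```text
time_s: 1.98
position: [0.4285, 0.0004, 0.2564]
eef_rot: [-3.141, 0.001, -2.939]
force: [0.6, 0.2, -0.3]
width: 0.0003
```

```bash
python3 -c "
from h import *
import cv2
plan(.125,.038,.212,3.3477)
t=cv2.resize(robot.grab_frame('top')[100:280,120:360,::-1],None,fx=2.4,fy=2.4,interpolation=cv2.INTER_CUBIC)
s=cv2.resize(robot.grab_frame('side')[130:330,200:360,::-1],None,fx=2.16,fy=2.16,interpolation=cv2.INTER_CUBIC)
h=min(len(t),len(s)); im=np.hstack([t[:h],s[:h]]);im=cv2.resize(im,None,fx=.85,fy=.85); print(im.shape); cv2.imwrite('pics/d1.png',im)"
```

```text
t 1.975 pos [0.4285 0.0004 0.2564] rpy [-3.1413  0.0009 -2.9391] F [ 0.553   0.244  -0.2762] tgt [ 0.438  -0.0029  0.212 ]
 shift units now-frame [-0.1725 -0.1026  0.8884]
 shift in target frame [-0.1729 -0.1034  0.8883] turn units [-0.0031  0.0107 -0.0414]
(367, 784, 3)
```

View pics/d1.png

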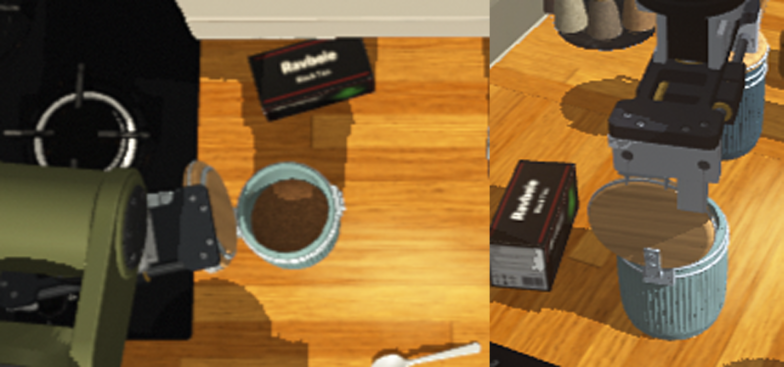

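The finger is on the outer side of the lid: (690,190) in the right-hand panel and (200,230) in the left. The grey block above it looks low, so I'll project the geometry to check.

```bash
python3 -c "
from h import *
S=robot.calibration('side')
f=lambda P:(proj(S,np.array(P))-[200,130])*2.16*.85+[490,0]
p=np.array(robot.observe()['position'])
r=R.from_euler('xyz',robot.observe()['eef_rot'])
for o in ([0,0,0],[0,.0125,0],[.0375,.0125,-.04],[.0375,.0125,-.06],[0.0375,.0125,-.097],[-.0375,.0125,-.097],[.0375,.088,-.097],[-.0375,.088,-.097]): print(o,f(p+r.apply(o)))
for a in (1.6,1.69,1.8): print(f(W(J,lidpt(a,.161,.037))),f(W(J,lidpt(a,.117,.012))))
"
```

```text
[0, 0, 0] [692.8165 208.1176]
[0, 0.0125, 0] [689.3703 219.1357]
[0.0375, 0.0125, -0.04] [740.1563 184.9242]
[0.0375, 0.0125, -0.06] [740.8489 163.2784]
[0.0375, 0.0125, -0.097] [742.2012 121.0098]
[-0.0375, 0.0125, -0.097] [634.8644 108.1573]
[0.0375, 0.088, -0.097] [721.9368 193.0375]
[-0.0375, 0.088, -0.097] [604.2202 177.5183]
[640.7147 153.3913] [650.8238 174.8632]
[636.3805 169.2986] [647.8671 184.6784]
[631.2654 190.4325] [644.3303 197.8599]
```

Call:
apply_moves:
  translation:
    - [-0.15, 0, 0.4]
    - [0, 0, 0.44]
    - [0, 0, 0]
    - [0, -0.2, 0]
    - [0, -0.2, 0]
  twist:
    - [0, 0, 0]
    - [0, 0, 0]
    - [0, 0, 0]
    - [0, 0, 0]
    - [0, 0, 0]
  claw: [1, 1, 1, 1, 1]

```text
time_s: 2.7
position: [0.4402, -0.0186, 0.2145]
eef_rot: [-3.141, 0.002, -2.939]
force: [0.2, -0.1, -0.2]
width: 0.0002
```

Call:
apply_moves:
  translation:
    - [0, -0.2, 0]
    - [0, -0.2, 0]
    - [0, -0.2, 0]
    - [0, -0.2, 0]
    - [0, -0.2, 0]
  twist:
    - [0, 0, 0]
    - [0, 0, 0]
    - [0, 0, 0]
    - [0, 0, 0]
    - [0, 0, 0]
  claw: [1, 1, 1, 1, 1]

```text
time_s: 3.32
position: [0.4498, -0.0676, 0.2135]
eef_rot: [3.142, 0.0, -2.94]
force: [-0.7, 0.9, 0.6]
width: 0.0005
```

```bash
python3 -c "
from h import *
plan(.051,.038,.212,3.3477);plan(.02,.038,.192,3.3477)"
```

```text
t 3.325 pos [ 0.4498 -0.0676  0.2135] rpy [ 3.1415  0.     -2.9396] F [-0.6655  0.9178  0.5829] tgt [ 0.4532 -0.0754  0.212 ]
 shift units now-frame [-0.0356 -0.1659  0.0291]
 shift in target frame [-0.0349 -0.166   0.0291] turn units [ 0.0005  0.0003 -0.0471]
t 3.325 pos [ 0.4498 -0.0676  0.2135] rpy [ 3.1415  0.     -2.9396] F [-0.6655  0.9178  0.5829] tgt [ 0.4595 -0.1057  0.192 ]
 shift units now-frame [-0.038  -0.7859  0.4291]
 shift in target frame [-0.0348 -0.786   0.4291] turn units [ 0.0005  0.0003 -0.0471]
```

Call:
apply_moves:
  translation:
    - [0, -0.2, 0.1]
    - [0, -0.2, 0.1]
    - [0, -0.2, 0.12]
    - [0, -0.2, 0.12]
    - [0, -0.15, 0.1]
  twist:
    - [0, 0, 0]
    - [0, 0, 0]
    - [0, 0, 0]
    - [0, 0, 0]
    - [0, 0, 0]
  claw: [1, 1, 1, 1, 1]

```text
time_s: 3.95
position: [0.4592, -0.114, 0.1858]
eef_rot: [3.141, -0.0, -2.94]
force: [0.1, 0.0, 0.3]
width: 0.0005
```

Call:
apply_moves:
  translation:
    - [0, 0, 0]
    - [0, 0, 0]
    - [0, 0, 0]
    - [0, 0, 0]
    - [0, 0, 0]
  twist:
    - [0, 0, 0]
    - [0, 0, 0]
    - [0, 0, 0]
    - [0, 0, 0]
    - [0, 0, 0]
  claw: [1, 1, 1, 1, 1]

```text
time_s: 4.58
position: [0.4592, -0.1133, 0.1865]
eef_rot: [-3.142, 0.0, -2.939]
force: [0.2, -0.3, 0.0]
width: 0.0006
```

```bash
python3 -c "
from h import *
import cv2
plan(-.098,0,.28,3.3477)
t=cv2.resize(robot.grab_frame('top')[100:280,120:360,::-1],None,fx=2.4,fy=2.4,interpolation=cv2.INTER_CUBIC)
s=cv2.resize(robot.grab_frame('side')[130:330,200:360,::-1],None,fx=2.16,fy=2.16,interpolation=cv2.INTER_CUBIC)
im=np.hstack([t,s]);im=cv2.resize(im,None,fx=.85,fy=.85); cv2.imwrite('pics/d2.png',im)"
```

```text
t 4.575 pos [ 0.4592 -0.1133  0.1865] rpy [-3.1415  0.0002 -2.9393] F [ 0.2356 -0.2572  0.0026] tgt [ 0.5208 -0.2134  0.28  ]
 shift units now-frame [-0.8052 -2.2099 -1.869 ]
 shift in target frame [-0.7964 -2.2127 -1.8694] turn units [-0.001   0.0022 -0.0435]
```

View pics/d2.png

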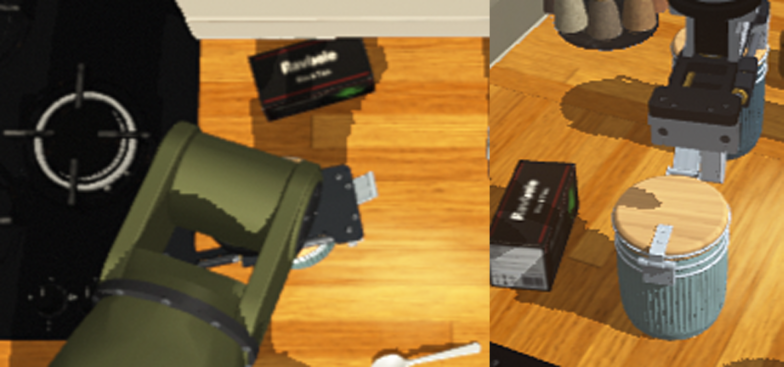

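The lid lies shut: the right panel shows the disc flat at (672,215), and the left shows the released clip end at (367,187). Next I'll compare the clip end with the model, then raise the arm with a slight tilt to stay clear of the cabinet.

Call:
apply_moves:
  translation:
    - [0, 0, -0.6]
    - [0, 0, -0.9]
    - [0, 0, -0.6]
    - [-0.3, -0.8, 0]
    - [-0.3, -0.8, 0]
  twist:
    - [0, 0, 0]
    - [0, 0, 0]
    - [0, 0, 0]
    - [0, -1, 0]
    - [0, -1, 0]
  claw: [1, 1, 1, 1, 1]

```text
time_s: 5.3
position: [0.5054, -0.1865, 0.2934]
eef_rot: [-3.141, 0.178, -2.938]
force: [0.3, -0.3, -0.7]
width: 0.0002
```

```bash
python3 -c "
from h import *
print(proj(robot.calibration('top'),W(J,[-.097,0,.152])), proj(robot.calibration('top'),W(J,[-.1,0,.152])))
plan(-.100,0,.20)"
```

```text
[302.8153 191.4616] [304.1882 191.1743]
t 5.3 pos [ 0.5054 -0.1865  0.2934] rpy [-3.1405  0.1781 -2.9384] F [ 0.2904 -0.2796 -0.6861] tgt [ 0.5213 -0.2154  0.2   ]
 shift units now-frame [ 0.1397 -0.6276  1.873 ]
```

Call:
apply_moves:
  translation:
    - [0.07, -0.31, 0.93]
    - [0.07, -0.31, 0.93]
    - [0, 0, 0]
    - [0, 0, 0]
    - [0, 0, 0]
  twist:
    - [0, 0, 0]
    - [0, 0, 0]
    - [0, 0, 0]
    - [0, 0, 0]
    - [0, 0, 0]
  claw: [1, 1, 1, 1, 1]

```text
time_s: 5.92
position: [0.5204, -0.2141, 0.2022]
eef_rot: [-3.14, 0.177, -2.939]
force: [0.2, 0.5, -0.6]
width: 0.0003
```

```bash
python3 -c "
from h import *
import cv2
plan(-.100,0,.155);plan(-.1,0,.113)
t=cv2.resize(robot.grab_frame('wrist')[:,:,::-1],None,fx=.65,fy=.65,interpolation=cv2.INTER_AREA)
s=cv2.resize(robot.grab_frame('side')[150:330,210:350,::-1],None,fx=2.3,fy=2.3,interpolation=cv2.INTER_CUBIC)
h=max(len(t),len(s));t=np.vstack([t,np.zeros((h-len(t),t.shape[1],3),np.uint8)]);im=np.hstack([t,s]); cv2.imwrite('pics/d3.png',im)"
```

```text
t 5.925 pos [ 0.5204 -0.2141  0.2022] rpy [-3.1396  0.1769 -2.9386] F [ 0.2227  0.5059 -0.6113] tgt [ 0.5213 -0.2154  0.155 ]
 shift units now-frame [ 0.1557 -0.0271  0.931 ]
t 5.925 pos [ 0.5204 -0.2141  0.2022] rpy [-3.1396  0.1769 -2.9386] F [ 0.2227  0.5059 -0.6113] tgt [ 0.5213 -0.2154  0.113 ]
 shift units now-frame [ 0.3035 -0.0254  1.7579]
```

View pics/d3.png

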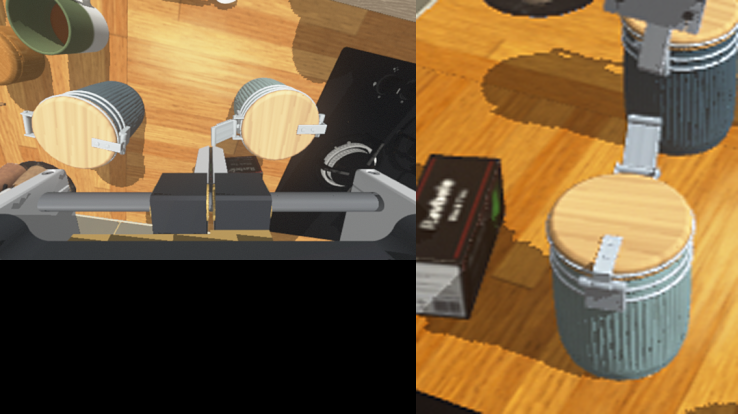

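The wrist view (left panel) shows the lid shut, and the shut fingertips at (210,150) are just above the clip end (220,130). I'll press down now.

Call:
apply_moves:
  translation:
    - [0.08, 0, 0.45]
    - [0.06, 0, 0.35]
    - [0.03, 0, 0.18]
    - [0.03, 0, 0.18]
    - [0.03, 0, 0.18]
  twist:
    - [0, 0, 0]
    - [0, 0, 0]
    - [0, 0, 0]
    - [0, 0, 0]
    - [0, 0, 0]
  claw: [1, 1, 1, 1, 1]

```text
time_s: 6.65
position: [0.5208, -0.2145, 0.1333]
eef_rot: [-3.14, 0.177, -2.939]
force: [-0.9, 1.8, 2.0]
width: 0.0006
```

Call:
apply_moves:
  translation:
    - [0.03, 0, 0.18]
    - [0.03, 0, 0.18]
    - [0.02, 0, 0.1]
    - [0, 0, 0]
    - [0, 0, 0]
  twist:
    - [0, 0, 0]
    - [0, 0, 0]
    - [0, 0, 0]
    - [0, 0, 0]
    - [0, 0, 0]
  claw: [1, 1, 1, 1, 1]

```text
time_s: 7.28
position: [0.5204, -0.2142, 0.1088]
eef_rot: [-3.141, 0.175, -2.939]
force: [0.4, 0.1, -0.5]
width: 0.0005
```

```bash
python3 -c "
from h import *
import cv2
plan(-.1,0,.113)
cv2.imwrite('pics/d4.png',cv2.resize(robot.grab_frame('wrist')[60:270,260:560,::-1],None,fx=2.4,fy=2.4))"
```

```text
t 7.275 pos [ 0.5204 -0.2142  0.1088] rpy [-3.1414  0.1747 -2.9394] F [ 0.3591  0.119  -0.491 ] tgt [ 0.5213 -0.2154  0.113 ]
 shift units now-frame [-0.0272 -0.026  -0.0796]
```

View pics/d4.png

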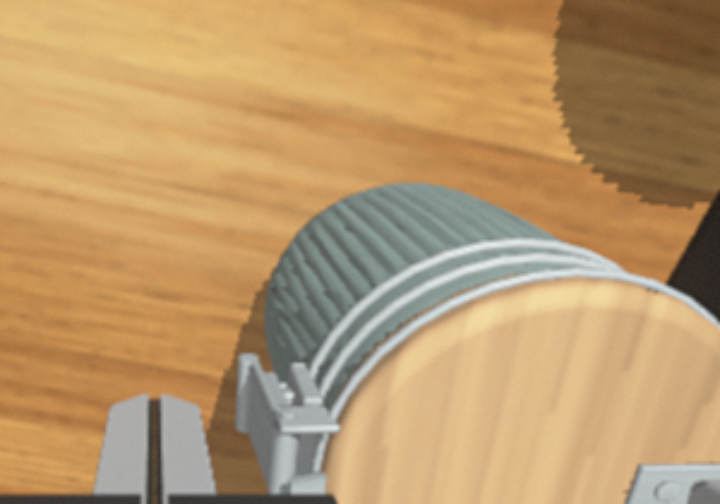

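The clip has snapped: it lies flat on the jar's front at (265,400), and the fingertips at (155,440) are clear of it. I'll retract and check from the fixed cameras.

Call:
apply_moves:
  translation:
    - [-0.1, 0, -0.6]
    - [-0.16, 0, -0.9]
    - [-0.16, 0, -0.9]
    - [0.7, 0, -0.6]
    - [0.9, 0, 0]
  twist:
    - [0, 0, 0]
    - [0, 0, 0]
    - [0, 0, 0]
    - [0, 0, 0]
    - [0, 0, 0]
  claw: [1, 1, 1, 1, 1]

```text
time_s: 7.95
position: [0.4376, -0.2315, 0.2484]
eef_rot: [-3.138, 0.178, -2.938]
force: [-0.7, -0.6, 0.0]
width: 0.0006
```

Call:
apply_moves:
  translation:
    - [0.9, 0, 0]
    - [0.5, 0, 0]
    - [0, 0, 0]
    - [0, 0, 0]
    - [0, 0, 0]
  twist:
    - [0, 0, 0]
    - [0, 0, 0]
    - [0, 0, 0]
    - [0, 0, 0]
    - [0, 0, 0]
  claw: [1, 1, 1, 1, 1]

```text
time_s: 8.57
position: [0.3731, -0.2424, 0.2345]
eef_rot: [-3.14, 0.172, -2.942]
force: [1.5, 0.7, -0.3]
width: 0.0003
```

```bash
python3 -c "
from h import *
import cv2
plan(-.1,0,.113)
t=cv2.resize(robot.grab_frame('top')[100:300,170:470,::-1],None,fx=1.8,fy=1.8,interpolation=cv2.INTER_CUBIC)
s=cv2.resize(robot.grab_frame('side')[130:330,200:342,::-1],None,fx=1.8,fy=1.8,interpolation=cv2.INTER_CUBIC)
cv2.imwrite('pics/d5.png',np.hstack([t,s]))"
```

```text
t 8.575 pos [ 0.3731 -0.2424  0.2345] rpy [-3.1401  0.1716 -2.942 ] F [ 1.4891  0.728  -0.3307] tgt [ 0.5213 -0.2154  0.113 ]
 shift units now-frame [-2.5513 -0.0546  2.9083]
```

View pics/d5.png

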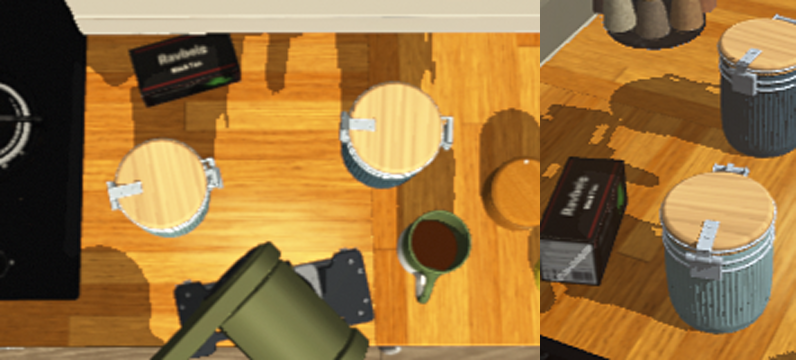

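The lid is shut, the clip is folded at (213,173), and the other visible things are in place. The arm hovers at z = 0.23, above the spoon.

```bash
python3 -c "
from h import *
robot.grab_frame('top'); s=robot.observe(); print(s['force'],s['position'],np.abs(s['qvel']).max()); print(robot.finish_job())"
```

```text
[ 0.1056  0.1094 -0.9055] [ 0.3728 -0.2423  0.2343] 0.003490649047193234
the job is handed in; nothing more can be done
None
```

The jar is closed: I pushed the lid over beside the clip until it fell shut, then pressed the clip past dead centre and it snapped flat against the front. The job was handed in at about 8.7 s.

- **Lid and clip:** the last wrist, top and side pictures show the lid lying flat and the clip folded against the jar's front. I judged this by eye from the pictures.
- **Jar position:** by eye, the jar stands where it started to within a pixel or two.
- **Other things:** the shut jar, mug and tea box look undisturbed. The arm hid the teaspoon in the last top view, so I did not see it again. The tool stayed about 0.23 m above the surface there.
- **Forces:** wrist readings at the end of each move were 3 N or less. At hand-in they were under 1 N, with the arm still and clear of everything. One reading of 1.5 N after retracting was gone at the next check.

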